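# Unlock the yellow-collared sample box with the T-key

## Robot

A 7-joint arm with a two-finger parallel gripper is mounted at the origin on a cart in front of the work surface, level with it; the furniture and walls round the work are solid. World frame = base frame: x ahead of the robot, y to its left, z up, the work surface at z = 0. Lengths are in m, angles in rad, forces in N, time in s.
With the tool pointing down it reaches from about 0.4 to 0.875 m from the base axis. Payload 19.3 kg.
Tool frame: the origin (TCP) lies at the very end of the fingers, on their centre line; the grasp point (between the pads) lies 19 mm behind it; z points along the fingers, y is the line along which they close (so a half turn about z gives the same grasp; the last joint's range is limited). The gripper opens to 85 mm and grips with 20 to 120 N. Pads are 22 mm wide; open, the fingers measure 114 mm over their backs; the gripper's body (76 mm by 85 mm) begins 54 mm behind the grasp point. The pads swing forward as they close: fully open they stand 13 mm farther back than shut.
Start: joints at [-1.242, 0.521, -0.036, 1.599, 0.021, 1.021, -0.113], TCP at [0.243, 0.576, 0.231] pointing down, gripper open.
Joint ranges: [-2.91, 2.91], [-0.3, 2.13], [-1.5, 1.42], [0.17, 2.43], [-1.26, 4.41], [0.16, 1.93], [-2.52, 2.52]. Speed limits (rad/s): [1.89, 1.89, 2.39, 2.39, 3.01, 3.01, 3.01].

## Interface

Orientations are given as a unit quaternion [x, y, z, w].
In Python, from bench import telemetry, cams, ctrl gives the robot as it stands. The module is installed in compiled form; this text tells all that it offers.
- The arm moves only by the tool servo_tool, never from a script. Its argument "motion" is a list of rows, each a list of 6 numbers: the shift along the tool's x, y, z in cm, then the turn, a rotation vector about the tool's x, y, z in degrees. A call has 1 to 12 rows; each row shifts and turns the commanded pose from where the row before left it, along the tool's axes as they then stand; what a row does not reach is not made up. A row lasts 1/12 s, in which the tool goes at most 41.7 mm and 7.16 degrees, less where a joint would pass 70% of its speed; a pose out of reach is approached as far as the arm can. A call with a gripper value outside its range is refused whole. "jaw" is the opening, from 0 (shut) to 1 (fully open), set as the call begins (left out, the last holds). The fingers move at their own pace and stop on an object; "force" is the grip in N (left out, the last holds). Time passes only in rows, so rows that do not move let the fingers close. It gives the time, the measured TCP pose, the force, the opening and the grip force at its end, in the units of the state.
- telemetry.read_state(): the state, without advancing time (a new reading comes with each control period).
- cams.capture(name): name is "scene" or "top" or "wrist"; returns a dict with "pixels" (400x640x3 uint8, red, green, blue), "mtx" (3x3 intrinsics, pixels), "dist_coeffs" ([k1, k2, p1, p2, k3] as OpenCV has them; the pictures are not rectified), "rvec" (rotation vector, rad) and "tvec" (3), from world to camera coordinates, as OpenCV has them; the wrist camera has in their place "tool_from_camera" (4x4, takes a point from camera to tool coordinates, whose origin is the TCP and whose axes are the flange's). Camera axes: x right, y down, z forward; pixel columns grow to the right and rows downward; lengths in m; the calibration is good to about 2 mm. A picture is of the moment at which its call begins: read the wrist's pose just before it. There is no depth.
- ctrl.close_job(): hands the job in; it is judged then, once.
The state is a dict: "t": time; "joints": joint angles; "joint_velocities": joint speeds; "joint_torque": joint torques, N m; "ee_pos": TCP position; "tcp_rot": TCP orientation; "force": force on the tool from outside, world axes, zero at the start; "torque": the same for the moment, N m; "finger_gap": opening from 0.0 (shut) to 1.0 (fully open); "grasp_force": force on a finger pad.
Only numpy, scipy, OpenCV 4.12 (cv2) and the standard library are available. Lean on these libraries where they do the work, as an engineer would, in place of code of your own. Each camera call takes 0.05 s, during which the arm holds its last target. There are 200 camera calls.

## Task

Unlock the sample lock box with the yellow collar: take the orange-handled T-key out of its cup, lower it down the yellow box's shaft until it sits fully down over the square stem, and turn it clockwise (seen from above) to the stop. Then let go and leave the key standing in the shaft; the lock of the blue-collared box must not be turned.

Things in the scene. Friction and masses are not known exactly. Their poses are not given: they have to be found in the camera images.
- t_key: Loose steel T-key, 0.25 kg, upright in a fixed open cup (64 mm wide, rim 45 mm above desk). Origin: centre of its lower end; z up the shank. Handle: orange bar 110 mm along x, 14 thick along y, 22 high, centre 165 above the origin; pinch its middle across the 14. Shank 12 mm round; at the foot a square socket 33 mm wide outside, open below, 25 wide and 34 deep inside, flats along x and y.
- yellow_stem (a point): Tip of the brass stem, on its axis, down the shaft of the YELLOW-collared lock box. Stem 20 mm square, flats along this frame's x and y, turning with it; 30 mm tall on the shaft floor, top 12 mm taper to 8 wide. Tip 50 mm above the desk; key fully down: its origin 30 mm below the tip. Shaft round, 56 mm wide; collar flares to 73 inside, mouth 124 above the desk.
- yellow_lock (a joint): Turn of that stem, rad: 0 = locked (flats parallel to box sides), grows clockwise from above to a hard stop at 1.05 = unlocked. Starts at 0 to 0.1, friction 0.07 N m, stays where left. The key fits in any of 4 quarter turns, with 18 degrees slack each way, so allow for it when turning. Grey box, 115 mm square, top 110 above desk, fixed; window in its front: red locked, green unlocked.
- blue_lock (a joint): Turn of the stem of the second lock box, identical but with a BLUE collar; the two may stand either way round, beside each other behind the cup. Starts between 0 and 0.1 rad and must not be turned.
Things that resemble listed ones, but are neither listed nor needed, are in the scene too. What is shaped like the part that bears blue_lock but turquoise is not meant. What is meant by the t_key is not turquoise, and is the larger of those in its own colour.

How it is judged:
On the way:
1. the T-key sits down over the yellow box's stem (horizontal distance between t_key and yellow_stem below 0.012 m and z of t_key in the frame of yellow_stem below -0.018 m), for 0.1 s.
At the end, for the whole second after the job is handed in: The yellow box's stem is turned past 0.80 rad (of 1.05); the T-key is released and at rest, standing within 0.25 rad of upright over that stem, its lower end within 12 mm of the stem's axis and at least 20 mm below the stem's tip; the blue box's stem is below 0.25 rad (value of joint yellow_lock above 0.8 rad and horizontal distance between t_key and yellow_stem below 0.012 m and z of t_key in the frame of yellow_stem below -0.02 m and angle between t_key's own z axis and vertical below 0.25 rad and linear speed of t_key below 0.02 m/s and value of joint blue_lock below 0.25 rad); the robot touches nothing.
It fails at once if the blue box's lock is turned (value of joint blue_lock above 0.25 rad).
It also fails if it takes over 43 s, if anything falls off the work surface, if the arm or the gripper's body presses on something with over 40 N, if the wrist force passes 120 N, or if a joint passes its speed limit or range.

## Working session

There is one attempt and no reset: what is moved stays moved. The work goes in short steps, Python scripts to look and compute and a tool call to move; the robot and the scene stay as the last step left them, time stands still between calls to the robot, and variables do not carry over. Pictures are saved under pics/ and viewed, at most 10 in all, crops included, and the job is handed in when it is done.

Besides the shell and the picture viewer there is one more tool, called after "Request:" in YAML: its name, and indented under it one key for each argument. servo_tool: Moves the arm, as the interface text tells. Its arguments: {"type":"object","properties":{"motion":{"type":"array"},"jaw":{"type":"number"},"force":{"type":"number"}},"required":["motion"]}

```bash
mkdir -p pics; cat > h.py <<'E'
import numpy as np, cv2
from scipy.spatial.transform import Rotation as R
from bench import telemetry, cams, ctrl
def cap(n):
    s=telemetry.read_state(); c=cams.capture(n); im=c["pixels"]
    if n=="wrist":
        T=np.eye(4); T[:3,:3]=R.from_quat(s["tcp_rot"]).as_matrix(); T[:3,3]=s["ee_pos"]
        W=T@np.array(c["tool_from_camera"])
    else:
        W=np.eye(4); r=cv2.Rodrigues(np.array(c["rvec"],float))[0]; W[:3,:3]=r.T; W[:3,3]=-r.T@np.array(c["tvec"],float).ravel()
    return im[:,:,::-1].copy(),np.array(c["mtx"],float),np.array(c["dist_coeffs"],float),W
def ray(c,uv):
    p=cv2.undistortPoints(np.array(uv,float).reshape(-1,1,2),c[1],c[2]).reshape(-1,2)
    d=np.c_[p,np.ones(len(p))]@c[3][:3,:3].T
    return c[3][:3,3],d
def onz(c,uv,z):
    o,d=ray(c,uv); return o+d*((z-o[2])/d[:,2])[:,None]
def proj(c,P):
    M=np.linalg.inv(c[3]); return cv2.projectPoints(np.array(P,float).reshape(-1,1,3),cv2.Rodrigues(M[:3,:3])[0],M[:3,3],c[1],c[2])[0].reshape(-1,2)
E
python3 - <<'E'
from h import *
for n in ("top","scene"):
    c=cap(n); cv2.imwrite(f"pics/{n}0.png",c[0]); print(c[3].round(3))
s=telemetry.read_state(); print(s["t"],s["ee_pos"],s["tcp_rot"])
E
```

```text
[[-0.124 -0.969  0.213  0.337]
 [-0.992  0.121 -0.025  0.012]
 [-0.001 -0.214 -0.977  0.911]
 [ 0.     0.     0.     1.   ]]
[[ 0.809 -0.363  0.462  0.155]
 [-0.587 -0.503  0.634 -0.537]
 [ 0.002 -0.784 -0.62   0.601]
 [ 0.     0.     0.     1.   ]]
0.1 [0.24260733 0.57567729 0.23081535] [ 1.98067169e-01  9.80188331e-01 -4.77255371e-04 -6.79877883e-05]
```

View pics/top0.png

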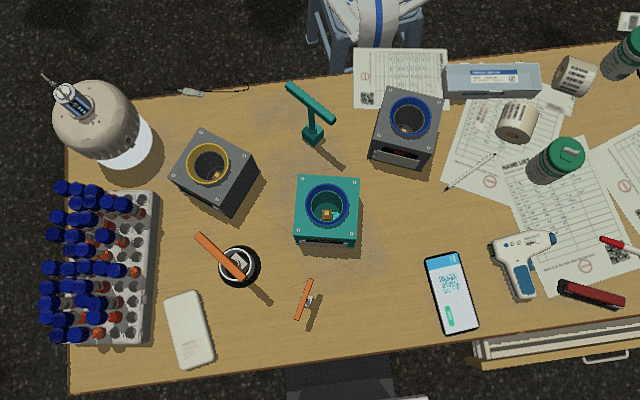

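View pics/scene0.png

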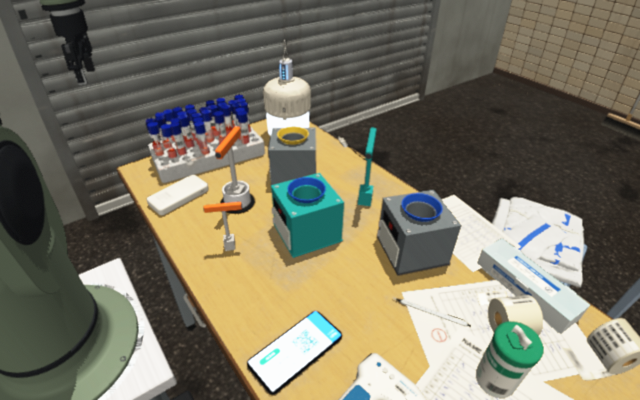

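The top view shows two orange T-keys: a large one in the cup, with its handle at (220,257), and a smaller one at (303,299) standing on the desk. The turquoise key is at (312,112). The large orange key fits the description. The yellow-collared grey box is at (208,163), the blue-collared grey one at (408,117) and the turquoise decoy box at (327,205).

```bash
python3 - <<'E'
from h import *
C={n:cap(n) for n in("top","scene")}
def blobs(c,lo,hi,amin=60):
    m=cv2.inRange(cv2.cvtColor(c[0],cv2.COLOR_BGR2HSV),lo,hi)
    k,l,s,ce=cv2.connectedComponentsWithStats(m)
    return [(s[i],ce[i],(l==i).astype(np.uint8)) for i in range(1,k) if s[i][4]>amin]
box={}
for n,c in C.items():
    for s,ce,m in blobs(c,(4,170,120),(14,255,255)): 
        r=cv2.minAreaRect(cv2.findNonZero(m)); print(n,"orange",s,ce.round(1),r)
        if s[4]>200 and abs(ce[0]-(220 if n=="top" else 228))<12: box[n]=(ce,r)
    for s,ce,m in blobs(c,(20,120,80),(30,255,255)):
        p=cv2.findContours(m,cv2.RETR_EXTERNAL,cv2.CHAIN_APPROX_NONE)[0][0]
        e=cv2.fitEllipse(cv2.convexHull(p)); print(n,"yellow",s,ce.round(1),e, onz(c,[e[0]],.124).round(4))
def tri(a,b):
    o1,d1=ray(C["top"],[a]);o2,d2=ray(C["scene"],[b]);d1=d1[0];d2=d2[0]
    t=np.linalg.lstsq(np.c_[d1,-d2],o2-o1,rcond=None)[0]; return (o1+d1*t[0]+o2+d2*t[1])/2, np.linalg.norm(o1+d1*t[0]-o2-d2*t[1])
print(tri(box["top"][0],box["scene"][0]))
for n in C:
    b=cv2.boxPoints(box[n][1]); 
    # end midpoints of long axis
    e=[(b[i]+b[(i+1)%4])/2 for i in range(4)]; i=0 if np.linalg.norm(e[0]-e[2])>np.linalg.norm(e[1]-e[3]) else 1
    print(n,e[i],e[i+2], onz(C[n],[e[i],e[i+2]],.172).round(4))
t=C["top"][0]; s=C["scene"][0]
a=cv2.resize(t[120:300,160:340],(540,540),interpolation=cv2.INTER_CUBIC)
b=cv2.resize(s[110:260,190:276],(258,450),interpolation=cv2.INTER_CUBIC); b=cv2.copyMakeBorder(b,0,90,0,0,0)
cv2.imwrite("pics/crop1.png",np.hstack([a,b]))
E
```

```text
top orange [194 232  52  50 527] [219.2 256.1] ((219.33013916015625, 256.17694091796875), (64.49202728271484, 8.166104316711426), 43.83086395263672)
top orange [294 279  19  41 213] [303.1 299. ] ((303.08575439453125, 298.84613037109375), (5.0888800621032715, 42.719810485839844), 20.376434326171875)
top yellow [186 143  43  41 615] [205.  160.6] ((206.9488983154297, 163.01779174804688), (40.323577880859375, 43.162269592285156), 63.773170471191406) [[0.6195 0.195  0.124 ]]
top yellow [384 163  25  12  66] [396.3 168.6] ((396.2798767089844, 169.545166015625), (9.036125183105469, 26.377262115478516), 113.89337921142578) [[ 0.5642 -0.1463  0.124 ]]
top yellow [519 354  22  11  67] [528.4 358.1] ((528.8201293945312, 358.2847900390625), (10.312216758728027, 22.45557403564453), 82.81016540527344) [[ 0.2117 -0.3149  0.124 ]]
scene orange [216 127  25  31 345] [228.3 139.9] ((228.11643981933594, 141.1438446044922), (15.558990478515625, 34.75944900512695), 24.443954467773438)
scene orange [204 202  38  11 256] [222.6 207. ] ((222.2418212890625, 206.65985107421875), (7.695537567138672, 37.11965
[... 1059 characters left out ...]
9375), 132.64321899414062) [[ 0.5983 -0.1341  0.124 ]]
scene yellow [578 306  33  31 439] [592.3 320.1] ((601.5972900390625, 330.9015808105469), (28.701244354248047, 69.24071502685547), 135.04946899414062) [[ 0.6647 -0.5388  0.124 ]]
scene yellow [ 547  368   93   32 1430] [600.9 388.2] ((618.7504272460938, 384.6279602050781), (31.550981521606445, 144.49249267578125), 87.582763671875) [[ 0.6012 -0.5922  0.124 ]]
(array([ 0.44599777,  0.228333  , -0.04346569]), np.float64(0.049545576647660045))
top [196.06827 233.84555] [242.59201 278.50833] [[0.4816 0.2102 0.172 ]
 [0.399  0.1397 0.172 ]]
scene [240.72543 204.97952] [203.75821 208.34018] [[ 0.3604 -0.038   0.172 ]
 [ 0.3041 -0.0087  0.172 ]]
```

View pics/crop1.png

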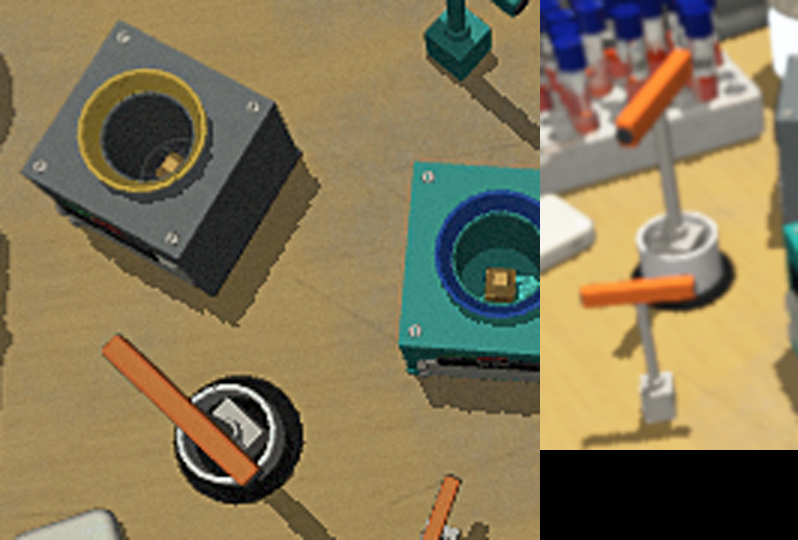

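Request:
servo_tool:
  motion:
    - [0, 0, -0.5, 0, 0, 6.9]
    - [0, 0, -0.5, 0, 0, 6.9]
    - [0, 0, -0.5, 0, 0, 6.9]
    - [0, 0, -0.5, 0, 0, 6.9]
    - [0, 0, -0.5, 0, 0, 6.9]
    - [0, 0, -0.5, 0, 0, 6.9]
    - [0, 0, -0.5, 0, 0, 6.9]
    - [0, 0, -0.5, 0, 0, 6.9]
    - [0, 0, -0.5, 0, 0, 6.9]
    - [0, 0, -0.5, 0, 0, 6.9]
    - [0, 0, -0.5, 0, 0, 6.9]
    - [0, 0, -0.5, 0, 0, 6.9]
  jaw: 1

```text
t: 1.2
ee_pos: [0.2427, 0.5759, 0.2914]
tcp_rot: [0.799, 0.602, -0.0, 0.0]
force: [-0.2, 0.1, -0.0]
finger_gap: 1.003
grasp_force: 0.0
```

Request:
servo_tool:
  motion:
    - [0, 0, 0, 0, 0, 6.8]
    - [0, 0, 0, 0, 0, 6.8]
    - [0, 0, 0, 0, 0, 6.8]
    - [0, 0, 0, 0, 0, 6.8]
    - [0, 0, 0, 0, 0, 6.7]
    - [0, 0, 0, 0, 0, 0]

```text
t: 1.7
ee_pos: [0.2425, 0.5759, 0.291]
tcp_rot: [0.939, 0.343, -0.0, 0.0]
force: [0.5, 0.4, -0.8]
finger_gap: 0.999
grasp_force: 0.0
```

Request:
servo_tool:
  motion:
    - [-0.9, 3.4, 0, 0, 0, 0]
    - [-0.9, 3.4, 0, 0, 0, 0]
    - [-0.9, 3.4, 0, 0, 0, 0]
    - [-0.9, 3.4, 0, 0, 0, 0]
    - [-0.9, 3.4, 0, 0, 0, 0]
    - [-0.9, 3.4, 0, 0, 0, 0]
    - [-0.9, 3.4, 0, 0, 0, 0]
    - [-0.9, 3.4, 0, 0, 0, 0]
    - [-0.9, 3.4, 0, 0, 0, 0]
    - [-0.9, 3.4, 0, 0, 0, 0]
    - [-0.9, 3.4, 0, 0, 0, 0]
    - [0, 0, 0, 0, 0, 0]

```text
t: 2.7
ee_pos: [0.4123, 0.2213, 0.2918]
tcp_rot: [0.939, 0.345, 0.001, 0.0]
force: [0.8, -1.0, -0.5]
finger_gap: 0.999
grasp_force: 0.0
```

```bash
python3 - <<'E'
from h import *
s=telemetry.read_state(); print(s["t"],s["ee_pos"],s["joints"],R.from_quat(s["tcp_rot"]).as_matrix().round(3))
c=cap("wrist"); cv2.imwrite("pics/w1.png",c[0]); print(c[3].round(3)); print(proj(c,[[.44,.175,.176],[.617,.192,.124]]))
E
```

```text
2.7 [0.41234284 0.22131755 0.29183068] [-1.12884507  0.22821319  0.61256727  1.94271016 -0.15235277  1.01550106
 -1.31490482] [[ 0.762  0.647  0.001]
 [ 0.647 -0.762 -0.001]
 [ 0.001  0.001 -1.   ]]
[[ 0.647 -0.722 -0.245  0.475]
 [-0.762 -0.613 -0.209  0.275]
 [ 0.     0.322 -0.947  0.435]
 [ 0.     0.     0.     1.   ]]
[[381.82962353 206.30190778]
 [497.52230068  27.68639309]]
```

View pics/w1.png

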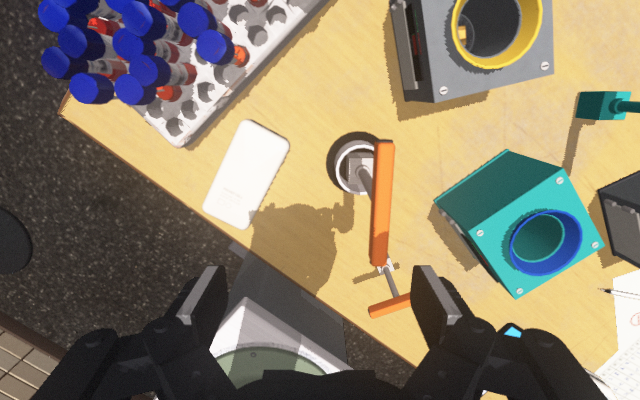

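The wrist view shows the large orange handle from (384,142) to (380,264), with its foot in the cup at (357,165). The yellow collar is at (497,28). Next I refine the handle pose by triangulating the top and wrist views.

```bash
cat >> h.py <<'E'
def handle(c,guess,z=None):
    m=cv2.inRange(cv2.cvtColor(c[0],cv2.COLOR_BGR2HSV),(4,170,100),(14,255,255))
    k,l,s,ce=cv2.connectedComponentsWithStats(m)
    i=min((i for i in range(1,k) if s[i][4]>150),key=lambda i:np.linalg.norm(ce[i]-guess))
    b=cv2.boxPoints(cv2.minAreaRect(cv2.findNonZero((l==i).astype(np.uint8))))
    e=[(b[j]+b[(j+1)%4])/2 for j in range(4)]; j=0 if np.linalg.norm(e[0]-e[2])>np.linalg.norm(e[1]-e[3]) else 1
    return sorted([e[j],e[j+2]],key=lambda p:tuple(ray(c,[p])[1][0][:1]))
def tri(c1,a,c2,b):
    o1,d1=ray(c1,[a]);o2,d2=ray(c2,[b]);d1=d1[0];d2=d2[0]
    t=np.linalg.lstsq(np.c_[d1,-d2],o2-o1,rcond=None)[0]; return (o1+d1*t[0]+o2+d2*t[1])/2, np.linalg.norm(o1+d1*t[0]-o2-d2*t[1])
def collar(c,guess):
    m=cv2.inRange(cv2.cvtColor(c[0],cv2.COLOR_BGR2HSV),(20,120,80),(30,255,255))
    k,l,s,ce=cv2.connectedComponentsWithStats(m)
    i=min((i for i in range(1,k) if s[i][4]>250),key=lambda i:np.linalg.norm(ce[i]-guess))
    p=cv2.findContours((l==i).astype(np.uint8),cv2.RETR_EXTERNAL,cv2.CHAIN_APPROX_NONE)[0][0]
    return cv2.fitEllipse(cv2.convexHull(p))
E
python3 - <<'E'
from h import *
t=cap("top");w=cap("wrist")
h1=handle(t,(219,256));h2=handle(w,(382,202))
print(h1,h2)
P=[]
for a in range(2):
    p=tri(t,h1[a],w,h2[a]); print(p); P.append(p[0])
for c,h in((t,h1),(w,h2)): print(onz(c,h,.174), onz(c,[np.mean(h,0)],.174))
d=P[1]-P[0]; print(np.linalg.norm(d),np.degrees(np.arctan2(d[1],d[0])),np.mean(P,0))
print(collar(w,(497,28)),onz(w,[collar(w,(497,28))[0]],.124),onz(t,[collar(t,(205,160))[0]],.124))
sc=np.array([(201,132.3),(244.7,155.3),(217.3,199.3),(173,175)]); q=onz(t,sc,.11); print(q.mean(0)); e=np.roll(q,-1,0)-q; print(np.degrees(np.arctan2(e[:,1],e[:,0]))%90)
# wrist screws
q=onz(w,[(443,90),(545,65)],.11);e=q[1]-q[0];print(np.degrees(np.arctan2(e[1],e[0]))%90)
E
```

```text
[array([243.17346, 278.7648 ], dtype=float32), array([196.05127, 233.99869], dtype=float32)] [array([381.63235, 267.27942], dtype=float32), array([391.07352, 144.54413], dtype=float32)]
(array([0.39705449, 0.13873386, 0.175989  ]), np.float64(0.0024147794977428653))
(array([0.48087845, 0.21001684, 0.17305788]), np.float64(0.0005755092860690382))
[[0.39828471 0.13850346 0.174     ]
 [0.48097294 0.20968708 0.174     ]] [[0.43918028 0.17368802 0.174     ]]
[[0.3953903  0.13821168 0.174     ]
 [0.48057887 0.21036426 0.174     ]] [[0.44071744 0.17667341 0.174     ]]
0.11007411564105934 40.377477030662355 [0.43896647 0.17437535 0.17452344]
((502.6465148925781, 21.22330665588379), (86.8051986694336, 103.79283905029297), 28.545028686523438) [[0.6210435  0.19833201 0.124     ]] [[0.61949025 0.19497965 0.124     ]]
[0.61991959 0.1947559  0.11      ]
[54.41898915 53.85196794 54.2040491  53.67719985]
54.42649664333762
```

Request:
servo_tool:
  motion:
    - [-0.25, 1.3, 0, 0, 0, 0]
    - [-0.25, 1.3, 0, 0, 0, 0]
    - [-0.25, 1.4, 0, 0, 0, 0]
    - [-0.25, 1.3, 0, 0, 0, 0]
    - [0, 0, 1.5, 0, 0, 0]
    - [0, 0, 1.5, 0, 0, 0]
    - [0, 0, 1.5, 0, 0, 0]
    - [0, 0, 1.5, 0, 0, 0]
    - [0, 0, 0, 0, 0, 0]

```text
t: 3.6
ee_pos: [0.4354, 0.181, 0.2292]
tcp_rot: [0.938, 0.348, -0.002, 0.0]
force: [0.6, -0.4, 0.4]
finger_gap: 0.998
grasp_force: 0.0
```

```bash
python3 - <<'E'
from h import *
s=telemetry.read_state(); print(s["t"],s["ee_pos"],s["force"])
c=cap("wrist"); cv2.imwrite("pics/w2.png",c[0]); h=handle(c,proj(c,[[.439,.1745,.176]])[0]); print(h,onz(c,h,.176),onz(c,[np.mean(h,0)],.176))
E
```

```text
3.6 [0.43538719 0.1810233  0.22915238] [ 0.56482667 -0.39273276  0.3506929 ]
[array([332.5, 301. ], dtype=float32), array([332.5, 144. ], dtype=float32)] [[0.39694278 0.13549902 0.176     ]
 [0.48074759 0.20966967 0.176     ]] [[0.44247492 0.17581503 0.176     ]]
```

View pics/w2.png

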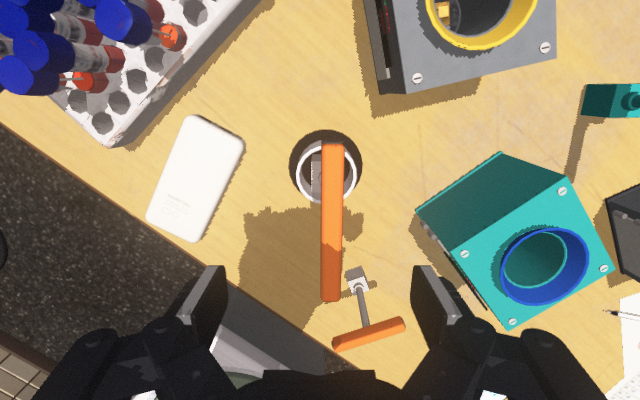

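Request:
servo_tool:
  motion:
    - [-0.2, 0.8, 0, 0, 0, 0]
    - [0, 0, 1.0, 0, 0, 0]
    - [0, 0, 1.0, 0, 0, 0]
    - [0, 0, 1.0, 0, 0, 0]
    - [0, 0, 0, 0, 0, 0]
    - [0, 0, 0, 0, 0, 0]

```text
t: 4.15
ee_pos: [0.4401, 0.1727, 0.2007]
tcp_rot: [0.938, 0.346, -0.001, 0.0]
force: [0.1, 0.7, -0.0]
finger_gap: 1.0
grasp_force: 0.0
```

Request:
servo_tool:
  motion:
    - [0, -0.1, 1.0, 0, 0, 0]
    - [0, 0, 1.1, 0, 0, 0]
    - [0, 0, 1.1, 0, 0, 0]
    - [0, 0, 1.1, 0, 0, 0]
    - [0, 0, 1.1, 0, 0, 0]
    - [0, 0, 0, 0, 0, 0]
    - [0, 0, 0, 0, 0, 0]

```text
t: 4.73
ee_pos: [0.4396, 0.1735, 0.147]
tcp_rot: [0.938, 0.346, -0.0, 0.0]
force: [-0.2, 0.4, 0.6]
finger_gap: 0.997
grasp_force: 0.0
```

Request:
servo_tool:
  motion:
    - [0, 0, 0, 0, 0, 0]
    - [0, 0, 0, 0, 0, 0]
    - [0, 0, 0, 0, 0, 0]
    - [0, 0, 0, 0, 0, 0]
    - [0, 0, 0, 0, 0, 0]
    - [0, 0, 0, 0, 0, 0]
    - [0, 0, 0, 0, 0, 0]
    - [0, 0, 0, 0, 0, 0]
    - [0, 0, 0, 0, 0, 0]
    - [0, 0, 0, 0, 0, 0]
  jaw: 0
  force: 60

```text
t: 5.57
ee_pos: [0.4399, 0.1738, 0.1476]
tcp_rot: [0.938, 0.346, 0.0, -0.0]
force: [-0.1, 0.5, 6.2]
finger_gap: 0.152
grasp_force: 58.6
```

Request:
servo_tool:
  motion:
    - [0, 0, -0.5, 0, 0, 0]
    - [0, 0, -1.0, 0, 0, 0]
    - [0, 0, -1.5, 0, 0, 0]
    - [0, 0, -1.6, 0, 0, 0]
    - [0, 0, -1.6, 0, 0, 0]
    - [0, 0, -1.6, 0, 0, 0]
    - [0, 0, -1.6, 0, 0, 0]
    - [0, 0, -1.6, 0, 0, 0]
    - [0, 0, -1.6, 0, 0, 0]
    - [0, 0, -1.6, 0, 0, 0]
    - [0, 0, -1.0, 0, 0, 0]
    - [0, 0, 0, 0, 0, 0]

```text
t: 6.57
ee_pos: [0.4404, 0.1738, 0.3013]
tcp_rot: [0.938, 0.346, 0.001, -0.0]
force: [-0.3, -0.1, -3.4]
finger_gap: 0.153
grasp_force: 58.6
```

```bash
python3 - <<'E'
from h import *
s=telemetry.read_state(); print(s["t"],s["ee_pos"],s["force"],s["joints"])
a=cap("top");b=cap("scene");w=cap("wrist")
cv2.imwrite("pics/l1.png",np.hstack([cv2.resize(x,(400,250)) for x in (b,w)] if 0 else [b[0][20:320,100:400],w[0][0:300,200:600]]))
e=s["ee_pos"]; print(proj(a,[e]),proj(b,[e]))
E
```

```text
6.5667 [0.44040856 0.17378863 0.30129298] [-0.29445949 -0.08892965 -3.36364388] [-1.0351333   0.23069677  0.64647802  1.91920167 -0.1613601   1.0399803
 -1.18468059]
[[198.10935864 245.10952064]] [[220.01876153  84.95890687]]
```

View pics/l1.png

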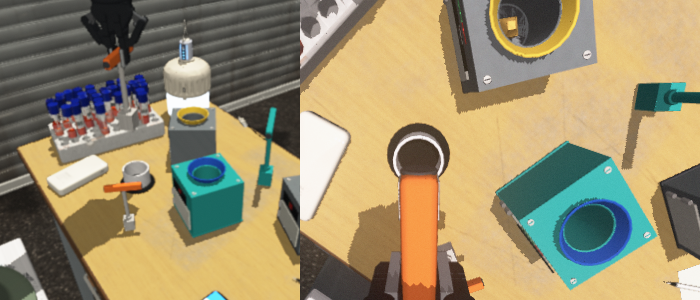

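The key is held upright in the gripper, the cup is empty, and the brass stem shows in the yellow shaft at wrist pixel (412,22).

Request:
servo_tool:
  motion:
    - [0, 0, 0, 0, 0, -6.7]
    - [0, 0, 0, 0, 0, -6.7]
    - [0, 0, 0, 0, 0, -6.7]
    - [0, 0, 0, 0, 0, -6.7]
    - [0, 0, 0, 0, 0, -6.7]
    - [0, 0, 0, 0, 0, -6.7]
    - [0, 0, 0, 0, 0, -6.7]
    - [0, 0, 0, 0, 0, -6.7]
    - [0, 0, 0, 0, 0, -6.7]
    - [0, 0, 0, 0, 0, -6.7]
    - [0, 0, 0, 0, 0, -6.7]
    - [0, 0, 0, 0, 0, -6.7]

```text
t: 7.72
ee_pos: [0.4394, 0.1734, 0.2982]
tcp_rot: [0.491, 0.871, -0.001, -0.0]
force: [-0.0, -0.1, -2.5]
finger_gap: 0.157
grasp_force: 58.5
```

Request:
servo_tool:
  motion:
    - [0, 0, 0, 0, 0, -6.7]
    - [0, 0, 0, 0, 0, -6.7]
    - [0, 0, 0, 0, 0, -6.7]
    - [0, 0, 0, 0, 0, 0]
    - [-0.8, 0.8, 0, 0, 0, 0]
    - [-1.5, 1.5, 0, 0, 0, 0]
    - [-1.5, 1.5, 0, 0, 0, 0]
    - [-1.5, 1.5, 0, 0, 0, 0]
    - [-1.5, 1.5, 0, 0, 0, 0]
    - [-1.2, 1.2, 0, 0, 0, 0]
    - [-0.6, 0.6, 0, 0, 0, 0]
    - [0, 0, 0, 0, 0, 0]

```text
t: 8.72
ee_pos: [0.5619, 0.1861, 0.2981]
tcp_rot: [0.336, 0.942, -0.001, -0.0]
force: [-1.3, -0.4, -2.4]
finger_gap: 0.152
grasp_force: 58.7
```

```bash
python3 - <<'E'
from h import *
s=telemetry.read_state(); print(s["t"],s["ee_pos"],s["force"],s["joints"]); print(R.from_quat(s["tcp_rot"]).as_matrix().round(3))
a=cap("top");b=cap("scene");w=cap("wrist")
g=b[0][40:190,210:360]
cv2.imwrite("pics/l2.png",np.hstack([cv2.resize(g,(400,400),interpolation=cv2.INTER_CUBIC),w[0][:,200:600]]))
print(onz(a,[(160+170/3,120+163/3)],.05))
e=s["ee_pos"]; print(proj(b,[e,e-[0,0,.147],[.62,.195,.124]])); print(proj(w,[[.62,.195,.124],[.62,.195,.05]]))
E
```

```text
8.7167 [0.5619124  0.1860634  0.29812572] [-1.29149461 -0.44101353 -2.42803404] [-0.67153092  0.42554575  0.35752173  1.62229781 -0.15984029  1.12399974
  0.61181524]
[[-0.774  0.633 -0.001]
 [ 0.633  0.774 -0.001]
 [-0.    -0.002 -1.   ]]
[[0.62016302 0.19453524 0.05      ]]
[[269.57186977  71.52538882]
 [273.59458214 131.89231225]
 [292.29954397 133.49523054]]
[[361.16044719 216.39509207]
 [353.92142225 195.06391247]]
```

View pics/l2.png

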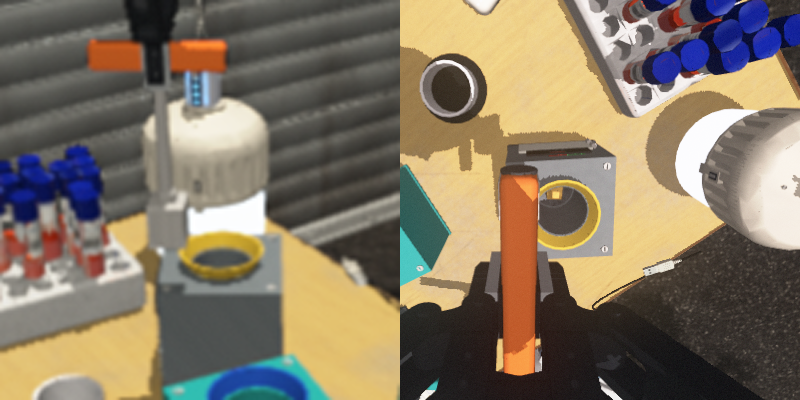

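The scene view shows the key hanging vertically, its foot at about (273,132) where I predicted. The wrist view shows the stem at (356,193), within 2 px of the estimate (0.620,0.1945).

Request:
servo_tool:
  motion:
    - [-0.7, 0.7, 0, 0, 0, 0]
    - [-0.9, 1.0, 0, 0, 0, 0]
    - [-0.9, 1.0, 0, 0, 0, 0]
    - [-0.9, 1.0, 0, 0, 0, 0]
    - [-0.5, 0.6, 0, 0, 0, 0]
    - [0, 0, 0, 0, 0, 0]
    - [0, 0, 0, 0, 0, 0]
    - [0, 0, 0, 0, 0, 0]

```text
t: 9.53
ee_pos: [0.6174, 0.195, 0.2994]
tcp_rot: [0.334, 0.942, 0.0, -0.0]
force: [-0.0, 0.5, -3.0]
finger_gap: 0.151
grasp_force: 58.7
```

Request:
servo_tool:
  motion:
    - [-0.2, 0.2, 0.5, 0, 0, 0]
    - [0, 0, 0.9, 0, 0, 0]
    - [0, 0, 0.9, 0, 0, 0]
    - [0, 0, 0.9, 0, 0, 0]
    - [0, 0, 0.9, 0, 0, 0]
    - [0, 0, 0.9, 0, 0, 0]
    - [0, 0, 0.9, 0, 0, 0]
    - [0, 0, 0.9, 0, 0, 0]
    - [0, 0, 0.9, 0, 0, 0]
    - [0, 0, 0.8, 0, 0, 0]
    - [0, 0, 0, 0, 0, 0]

```text
t: 10.45
ee_pos: [0.6203, 0.1952, 0.2124]
tcp_rot: [0.334, 0.943, -0.001, -0.001]
force: [-1.0, 0.2, -2.6]
finger_gap: 0.155
grasp_force: 58.7
```

```bash
python3 - <<'E'
from h import *
s=telemetry.read_state(); print(s["t"],s["ee_pos"],s["force"])
a=cap("top");b=cap("scene")
f=lambda x:cv2.resize(x,(400,400),interpolation=cv2.INTER_CUBIC)
cv2.imwrite("pics/l3.png",np.hstack([f(b[0][50:170,230:350]),f(a[0][90:230,130:270])]))
E
```

```text
10.45 [0.62026933 0.19524835 0.21235236] [-1.02091571  0.16113906 -2.5627591 ]
```

View pics/l3.png

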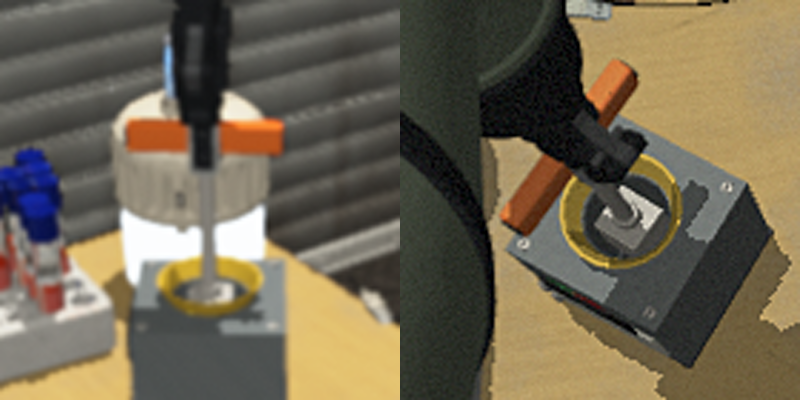

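The key's foot is inside the yellow shaft, centred in the collar in both views. I continue down.

Request:
servo_tool:
  motion:
    - [0, 0, 0.4, 0, 0, 0]
    - [0, 0, 0.4, 0, 0, 0]
    - [0, 0, 0.4, 0, 0, 0]
    - [0, 0, 0.4, 0, 0, 0]
    - [0, 0, 0.4, 0, 0, 0]
    - [0, 0, 0.4, 0, 0, 0]
    - [0, 0, 0.4, 0, 0, 0]
    - [0, 0, 0.4, 0, 0, 0]
    - [0, 0, 0.4, 0, 0, 0]
    - [0, 0, 0.4, 0, 0, 0]
    - [0, 0, 0, 0, 0, 0]

```text
t: 11.47
ee_pos: [0.6206, 0.1953, 0.1734]
tcp_rot: [0.334, 0.943, -0.0, -0.0]
force: [0.1, 0.8, -3.2]
finger_gap: 0.155
grasp_force: 58.7
```

Request:
servo_tool:
  motion:
    - [0, 0, 0.2, 0, 0, 0]
    - [0, 0, 0.2, 0, 0, 0]
    - [0, 0, 0.2, 0, 0, 0]
    - [0, 0, 0, 0, 0, 0]

```text
t: 11.8
ee_pos: [0.6208, 0.1954, 0.168]
tcp_rot: [0.334, 0.942, -0.0, -0.0]
force: [0.6, 0.2, -2.5]
finger_gap: 0.155
grasp_force: 58.7
```

Request:
servo_tool:
  motion:
    - [0, 0, 0.15, 0, 0, 0]
    - [0, 0, 0.15, 0, 0, 0]
    - [0, 0, 0, 0, 0, 0]

```text
t: 12.05
ee_pos: [0.6208, 0.1954, 0.165]
tcp_rot: [0.334, 0.942, -0.0, -0.0]
force: [1.2, 1.1, -2.1]
finger_gap: 0.157
grasp_force: 58.7
```

Request:
servo_tool:
  motion:
    - [0, 0, 0.15, 0, 0, 0]
    - [0, 0, 0.15, 0, 0, 0]
    - [0, 0, 0, 0, 0, 0]

```text
t: 12.3
ee_pos: [0.6208, 0.1954, 0.162]
tcp_rot: [0.334, 0.943, -0.0, -0.0]
force: [-0.4, -0.7, -2.7]
finger_gap: 0.154
grasp_force: 58.7
```

Request:
servo_tool:
  motion:
    - [0, 0, 0.15, 0, 0, 0]
    - [0, 0, 0.15, 0, 0, 0]
    - [0, 0, 0, 0, 0, 0]

```text
t: 12.55
ee_pos: [0.6222, 0.1955, 0.1616]
tcp_rot: [0.334, 0.942, 0.001, 0.001]
force: [-4.5, -1.6, 25.5]
finger_gap: 0.158
grasp_force: 63.2
```

Request:
servo_tool:
  motion:
    - [0, 0, -0.2, 0, 0, 0]
    - [0, 0, 0, 0, 0, 5]
    - [0, 0, 0, 0, 0, 5]
    - [0, 0, 0, 0, 0, 5]
    - [0, 0, 0, 0, 0, 5]
    - [0, 0, 0, 0, 0, 5]
    - [0, 0, 0, 0, 0, 5]
    - [0, 0, 0, 0, 0, 0]

```text
t: 13.22
ee_pos: [0.6212, 0.1958, 0.1616]
tcp_rot: [0.568, 0.823, 0.0, 0.0]
force: [-0.5, 2.2, 4.3]
finger_gap: 0.153
grasp_force: 59.8
```

```bash
python3 - <<'E'
from h import *
s=telemetry.read_state(); m=R.from_quat(s["tcp_rot"]).as_matrix(); print(s["t"],s["ee_pos"],s["force"],s["torque"],np.degrees(np.arctan2(m[1,0],m[0,0])))
E
```

```text
13.2167 [0.62124886 0.19583233 0.16163759] [-0.52640126  2.18872822  4.28265799] [ 0.24500967 -0.00827565 -0.04380955] 110.7172894121506
```

Request:
servo_tool:
  motion:
    - [0, 0, 0, 0, 0, 5]
    - [0, 0, 0, 0, 0, 5]
    - [0, 0, 0, 0, 0, 5]
    - [0, 0, 0, 0, 0, 5]
    - [0, 0, 0, 0, 0, 5]
    - [0, 0, 0, 0, 0, 5]
    - [0, 0, 0, 0, 0, 5]
    - [0, 0, 0, 0, 0, 5]
    - [0, 0, 0, 0, 0, 3]
    - [0, 0, 0, 0, 0, 0]

```text
t: 14.05
ee_pos: [0.6212, 0.1957, 0.1616]
tcp_rot: [0.829, 0.559, 0.0, 0.0]
force: [-0.3, 1.3, 5.0]
finger_gap: 0.156
grasp_force: 60.0
```

```bash
python3 - <<'E'
from h import *
s=telemetry.read_state(); m=R.from_quat(s["tcp_rot"]).as_matrix(); print(s["t"],s["ee_pos"],s["force"],s["torque"],np.degrees(np.arctan2(m[1,0],m[0,0])))
E
```

```text
14.05 [0.6211838  0.19573878 0.16162986] [-0.28944605  1.32474174  4.99233546] [ 0.29220313  0.19491568 -0.03672851] 67.9561159267227
```

Request:
servo_tool:
  motion:
    - [0, 0, 0, 0, 0, 3]
    - [0, 0, 0, 0, 0, 3]
    - [0, 0, 0, 0, 0, 2]
    - [0, 0, 0, 0, 0, 0]
    - [0, 0, 0, 0, 0, 0]

```text
t: 14.47
ee_pos: [0.6212, 0.1957, 0.1617]
tcp_rot: [0.865, 0.501, 0.0, -0.0]
force: [-1.4, 0.6, 5.2]
finger_gap: 0.154
grasp_force: 60.2
```

```bash
python3 - <<'E'
from h import *
s=telemetry.read_state(); m=R.from_quat(s["tcp_rot"]).as_matrix(); print(s["t"],s["ee_pos"],s["force"],s["torque"],np.degrees(np.arctan2(m[1,0],m[0,0])))
E
```

```text
14.4667 [0.62117984 0.19571485 0.16165513] [-1.43470932  0.59885421  5.16367629] [0.30315578 0.17207318 0.52413595] 60.186826110377616
```

The moment about z rose from about 0 to 0.52 N m, so the lock is at its stop. I relax slightly, then release.

Request:
servo_tool:
  motion:
    - [0, 0, 0, 0, 0, -3]
    - [0, 0, 0, 0, 0, 0]

```text
t: 14.63
ee_pos: [0.6212, 0.1956, 0.1616]
tcp_rot: [0.851, 0.524, 0.0, -0.0]
force: [0.5, 1.8, 4.8]
finger_gap: 0.155
grasp_force: 59.9
```

Request:
servo_tool:
  motion:
    - [0, 0, 0, 0, 0, 0]
    - [0, 0, 0, 0, 0, 0]
    - [0, 0, 0, 0, 0, 0]
    - [0, 0, 0, 0, 0, 0]
    - [0, 0, 0, 0, 0, 0]
    - [0, 0, 0, 0, 0, 0]
    - [0, 0, 0, 0, 0, 0]
    - [0, 0, 0, 0, 0, 0]
  jaw: 1

```text
t: 15.3
ee_pos: [0.6209, 0.1954, 0.1613]
tcp_rot: [0.853, 0.522, -0.0, 0.0]
force: [0.6, 0.3, -0.1]
finger_gap: 0.998
grasp_force: 0.0
```

Request:
servo_tool:
  motion:
    - [0, 0, -0.5, 0, 0, 0]
    - [0, 0, -1, 0, 0, 0]
    - [0, 0, -1.5, 0, 0, 0]
    - [0, 0, -1.5, 0, 0, 0]
    - [0, 0, -1.5, 0, 0, 0]
    - [0, 0, -1.5, 0, 0, 0]
    - [0, 0, -1.5, 0, 0, 0]
    - [0, 0, -1.5, 0, 0, 0]
    - [0, 0, 0, 0, 0, 0]
    - [0, 0, 0, 0, 0, 0]

```text
t: 16.13
ee_pos: [0.6213, 0.1954, 0.2676]
tcp_rot: [0.853, 0.522, 0.001, 0.0]
force: [-0.9, 0.6, 0.2]
finger_gap: 1.001
grasp_force: 0.0
```

```bash
python3 - <<'E'
from h import *
s=telemetry.read_state(); print(s["t"],s["ee_pos"],s["force"])
b=cap("scene");w=cap("wrist")
cv2.imwrite("pics/l4.png",np.hstack([cv2.resize(b[0][50:190,220:360],(400,400),interpolation=cv2.INTER_CUBIC),w[0][:,120:520]]))
E
```

```text
16.1333 [0.62125917 0.19539611 0.26755177] [-0.91008494  0.64783709  0.15165842]
```

View pics/l4.png

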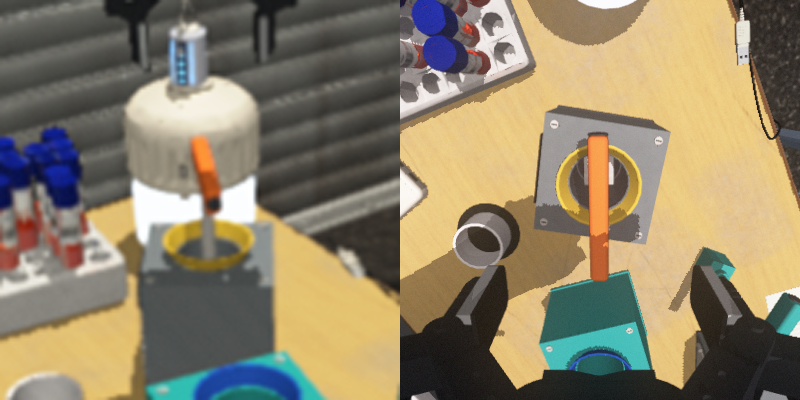

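The key stands upright and free in the yellow shaft, with the handle from (318,135) to (318,280) in the wrist frame. Now a numeric check of the window colour.

```bash
python3 - <<'E'
from h import *
o=cv2.imread("pics/top0.png"); a=cap("top")[0]
for im in(o,a):
    h=cv2.cvtColor(im[185:220,175:220],cv2.COLOR_BGR2HSV)
    print([int((cv2.inRange(h,l,u)>0).sum()) for l,u in (((0,120,40),(6,255,255)),((45,120,40),(85,255,255)))])
cv2.imwrite("pics/fin.png",np.hstack([cv2.resize(x[140:230,160:250],(400,400)) for x in(o,a)]))
E
```

```text
[7, 6]
[11, 6]
```

View pics/fin.png

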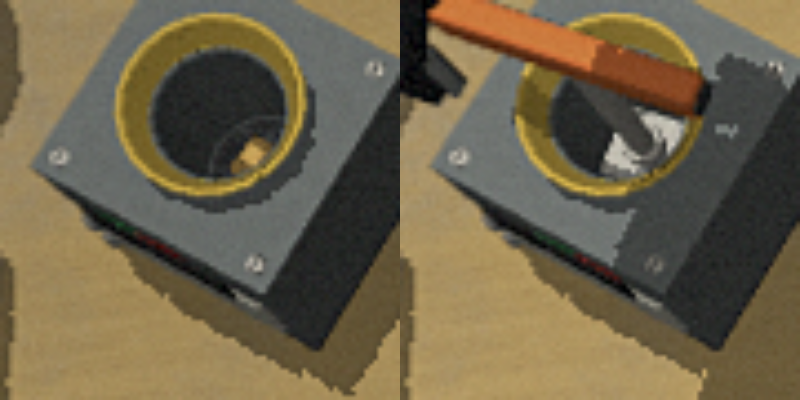

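```bash
python3 - <<'E'
from h import *
w=cap("wrist");t=cap("top"); h=handle(w,(318,205))
for z in(.190,.196,.205):
    q=onz(w,h,z); d=q[1]-q[0]; print(z,q.mean(0),np.linalg.norm(d),np.degrees(np.arctan2(d[1],d[0])))
E
```

```text
0.19 [0.61976517 0.19573003 0.19      ] 0.1106443170842142 62.93747324749078
0.196 [0.62082407 0.19776526 0.196     ] 0.10760524337268881 62.93747324749083
0.205 [0.62241242 0.2008181  0.205     ] 0.10304663280540088 62.93747324749084
```

```bash
python3 -c "
from bench import ctrl; print(ctrl.close_job())"
```

```text
the job is handed in; nothing more can be done
None
```

I handed the job in with the T-key released and standing fully down on the yellow box's stem, turned clockwise until the moment rose to 0.52 N m at about the stop angle; I never touched the blue box, and the window's colour was too unclear to confirm the unlock.

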